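# Click the desk seal home in its locking dock

### The job

Take the tall square-headed seal out of the two-well rest and stand it, brass foot down, in the well of the locking dock. Press it down gently past the sprung side ball until it clicks and is fully home and held, then let go; go easy when it meets the hidden stop, and leave the other things where they are.

Things in the scene. Friction and masses are not known exactly. Their poses are not given: they have to be found in the camera images.
- seal: the seal to be stored, 104 mm tall, about 350 g, standing upright in one of the rest's two wells (either). Origin: centre of its underside, z up along it. Round brass shank of 26 mm diameter up to 62 mm, bevelled to 16 mm over the lowest 6.5 mm; a groove all round from 10.5 to 22.9 mm up. Above it a square marble head (see seal_head)
- seal_head (a point): centre of the seal's square marble head, 83 mm above its underside; the head is 28 x 28 mm, from 62 to 104 mm up, its faces along the seal's x and y: grip it there
- dock: the locking dock, fixed: dark wood block 84 x 84 x 62 mm high with one upright round well and a steel spring housing on its +y side. Origin: centre of its underside, z up. A rigid steel stop in the well ends the travel; stop and ball are set in height together, so that the seal's underside, when home, is 8 to 30 mm above this origin (differs each time, not measured)
- dock_mouth (a point): centre of the well's mouth at the dock's top, 62 mm above its underside; the well is 28 mm in diameter; count on the bevel of the seal's foot, not on the mouth, to guide it in. Pressing seal and dock together with more than 35 N does damage
- ball (a joint): how far the 11 mm sprung ball is pushed back into the well's +y wall, m: 0 fully out, about 0.003 to 0.004 as the seal's foot passes. The seal meets it about 17 mm above its home height; pressed slowly, it resists most (3 to 8 N) from 15 to 11 mm above home; from about 7 mm on it drops into the groove and draws the seal down with a few N, until the rigid stop is felt
- rest: fixed dark wood block 70 x 150 x 22 mm with two wells 29 mm in diameter and 14 mm deep, 40 mm either side of its centre along its y. Origin: centre of its underside
- stub: another seal, short, 65 mm tall, all marble, round mushroom head of 40 mm diameter, standing in the rest's other well; no groove. Origin: centre of its underside. To be left alone
- weight: dark steel paperweight bar 170 x 28 x 18 mm lying between dock and rest, long along its x. Origin: centre of its underside. To be left alone
- bowl: white bowl, 130 mm across, 60 mm high, beyond the dock. Origin: centre of its underside. To be left alone
- nozzle: small white cone, 30 mm across, 57 mm high. Origin: centre of its underside. To be left alone
- pad (a joint): a soft sprung pad (under 2 N) in the middle of the stop: how far it is pressed down, m: 0 = untouched, 0.003 = flush with the stop, the seal fully home

How it is judged (in metres and radians):
On the way, in this order (a step that is already met when the one before it is completed fails the run):
1. the seal is lifted out of the rest (z of seal in the frame of rest above 0.03 m), for 0.1 s.
2. the ball has clicked out into the seal's groove and the seal presses the stop's pad (value of joint ball below 0.0012 m and value of joint pad above 0.0015 m and horizontal distance between seal and dock below 0.005 m), for 0.2 s.
At the end, for the whole second after the job is handed in: the seal stands at rest, upright (within 0.1 rad), centred in the dock's well (within 5 mm), pressing the stop's pad down by more than 1.5 mm, and the ball sits in its groove (pushed back less than 1.2 mm) (all of step 2 and angle between seal's own z axis and vertical below 0.1 rad and linear speed of seal below 0.02 m/s); the robot touches nothing.
It fails at once if seal and dock are pressed together with more than 35 N (contact force between seal and dock above 35 N).
It fails at once if another thing is moved by more than 20 mm (distance of any of stub, weight, bowl, nozzle from where it was at the start of the episode above 0.02 m).
It also fails if it takes over 67 s, if anything falls off the work surface, if the arm or the gripper's body presses on something with over 40 N, if the wrist force passes 120 N, or if a joint passes its speed limit or range.

### The arm

A 6-joint arm with a two-finger parallel gripper is mounted at the origin on the work surface. World frame = base frame: x ahead of the robot, y to its left, z up, the work surface at z = 0. Lengths are in mm, angles in rad, forces in N, time in s.
With the tool pointing down it reaches from about 325 to 900 mm from the base axis. Payload 3.5 kg.
Tool frame: the origin (TCP) lies at the very end of the fingers, on their centre line; the grasp point (between the pads) lies 19 mm behind it; z points along the fingers, y is the line along which they close (so a half turn about z gives the same grasp; the last joint's range is limited). The gripper opens to 85 mm and grips with 20 to 120 N. Pads are 22 mm wide; open, the fingers measure 114 mm over their backs; the gripper's body (76 mm by 85 mm) begins 54 mm behind the grasp point. The pads swing forward as they close: fully open they stand 13 mm farther back than shut.
Start: joints at [-0.103, 0.276, -0.026, 1.268, 0, 1.467], TCP at [624.997, -0.01, 231.313] pointing down, gripper open.
Joint ranges: [-3.12, 3.12], [-0.85, 1.88], [-1.08, 1.24], [-1.95, 2.15], [-1.57, 1.53], [-3.14, 3.14]. Speed limits (rad/s): [2.57, 2.57, 3.14, 3.14, 3.14, 3.14].

### API

Orientations are given as [roll, pitch, yaw] about the fixed x, y, z axes, in that order (R = Rz(yaw) Ry(pitch) Rx(roll)).
In Python, from station import get_state, capture, finish_job, find_in, cut_out gives the robot as it stands.
- The arm moves only by the tool play_rows, never from a script. Its argument "plan" is a list of rows, each a list of 3 entries, a list of its own where there are three numbers: the finger opening in cm, from 0 to 8.54, then the shift along the tool's x, y, z in cm, then the turn about the tool's z in degrees. In form: [[fingers, [tx, ty, tz], turn], ...]. A call has 1 to 20 rows; each row is the pose to reach, as a shift and turn from the pose commanded when the call began, along the tool's axes at that moment; what a row does not reach only later rows make up. A row lasts 1/12 s, in which the tool goes at most 41.7 mm and 7.16 degrees, less where a joint would pass 70% of its speed; a pose out of reach is approached as far as the arm can. A call with a gripper value outside its range is refused whole. The fingers move at their own pace and stop on an object; the grip force is fixed at half the most. Time passes only in rows, so rows that repeat a pose let the fingers close. It gives the time, the measured TCP pose, the force, the opening and the grip force at its end, in the units of the state.
- get_state(): the state, without advancing time (a new reading comes with each control period).
- capture(name): name is "scene" or "side" or "wrist"; returns a dict with "pixels" (384x512x3 uint8, red, green, blue), "z_map" (384x512 float32, mm along the optical axis (not along the pixel's ray), 0 where there is no reading), "intrinsics" (3x3 intrinsics, pixels), "R" (3x3) and "t" (3): a world point X has camera coordinates R X + t; the wrist camera has in their place "T_tool_cam" (4x4, takes a point from camera to tool coordinates, whose origin is the TCP and whose axes are the flange's). Camera axes: x right, y down, z forward; pixel columns grow to the right and rows downward; lengths in mm; the calibration is good to about 2 mm. A picture is of the moment at which its call begins: read the wrist's pose just before it.
- finish_job(): hands the job in; it is judged then, once.
Trained networks look in a picture, given as the dict that the camera call returned (one of the last four; its "shot" number tells which), for a name from the list of things; names that differ only in an ending like _2 or _b are one class to them, and where a whole thing is asked for, a point or a joint stands for the part that bears it (a point fixed in the world has none). Each returns a list of dicts, best first, with "score" (0 to 1); they miss things now and then, are a little off and sometimes report something else, mostly with a low value. They report only what shows in the picture. A call takes as long as a camera call.
- find_in(thing, picture): "location" ([column, row] in pixels, amid what is visible of it).
- cut_out(thing, picture): "region" (384x512 bool, what is visible of it) and "location" ([column, row] in pixels, amid what is visible of it).
The state is a dict: "clock": time; "joint_pos": joint angles; "dq": joint speeds; "joint_efforts": joint torques, N m; "eef_pos": TCP position; "eef_rot": TCP orientation; "ft_force": force on the tool from outside, world axes, zero at the start; "torque": the same for the moment, N m; "opening": opening from 0.0 (shut) to 1.0 (fully open); "grip_force": force on a finger pad.
Only numpy, scipy, OpenCV 4.12 (cv2) and the standard library are available. Lean on these libraries where they do the work, as an engineer would, in place of code of your own. Each camera call takes 0.05 s, during which the arm holds its last target. There are 200 camera calls.

## Working session

There is one attempt and no reset: what is moved stays moved. The work goes in short steps, Python scripts to look and compute and a tool call to move; the robot and the scene stay as the last step left them, time stands still between calls to the robot, and variables do not carry over. Pictures are saved under pics/ and viewed, at most 10 in all, crops included, and the job is handed in when it is done.

Besides the shell and the picture viewer there is one more tool, called after "Request:" by a JSON object that holds its "fn" and its "kwargs". play_rows: Moves the arm, as the interface text tells. Its arguments: {"type":"object","properties":{"plan":{"type":"array","items":{"type":"array"}}},"required":["plan"]}

```bash
mkdir -p pics
cat > h.py <<'E'
import numpy as np, cv2
from station import *
def world(p,m):
    v,u=np.nonzero(m&(p["z_map"]>0)); z=p["z_map"][v,u]
    K=np.array(p["intrinsics"]); c=np.stack([(u-K[0,2])/K[0,0]*z,(v-K[1,2])/K[1,1]*z,z],1)
    if "R" in p: return (c-np.array(p["t"]))@np.array(p["R"])
    from scipy.spatial.transform import Rotation as Ro
    T=np.array(p["T_tool_cam"]); s=p["st"]
    return (c@T[:3,:3].T+T[:3,3])@Ro.from_euler('xyz',s["eef_rot"]).as_matrix().T+np.array(s["eef_pos"])
def shot(n):
    s=get_state(); p=capture(n); p["st"]=s; return p
def save(p,f): cv2.imwrite("pics/"+f,cv2.cvtColor(p["pixels"],cv2.COLOR_RGB2BGR))
E
python3 - <<'E'
from h import *
s=get_state(); print(s)
for n in ["scene","side"]:
    p=shot(n); save(p,n+"1.png")
    for t in ["seal","seal_head","dock","rest","stub","weight","bowl","nozzle"]:
        r=cut_out(t,p)
        if not r: print(n,t,None); continue
        r=r[0]; w=world(p,r["region"])
        print(n,t,round(r["score"],2),np.round(r["location"]),np.round(np.percentile(w,[3,50,97],axis=0)).tolist() if len(w) else None)
a=cv2.imread("pics/scene1.png");b=cv2.imread("pics/side1.png")
cv2.imwrite("pics/both.png",cv2.resize(np.vstack([a,b]),(400,600)))
E
```

```text
{'clock': 0.0, 'joint_pos': array([-1.03397355e-01,  2.77156055e-01, -2.79281121e-02,  1.26796732e+00,
        2.97399237e-05,  1.46739236e+00]), 'dq': array([ 0.00029481, -0.00022753,  0.00061439, -0.00105785, -0.00072596,
       -0.00031636]), 'joint_efforts': array([-1.23772923e-03, -4.45513523e+01,  2.95201170e+01,  1.64704624e-02,
       -2.18722530e-04, -1.59438730e-05]), 'eef_pos': array([6.24212353e+02, 8.21344193e-02, 2.30123116e+02]), 'eef_rot': array([-3.13935261e+00, -2.62357950e-04,  1.57080261e+00]), 'ft_force': array([-1.00408065,  0.46035658,  0.96393551]), 'torque': array([ 0.01898329, -0.02223342,  0.00524523]), 'grip_force': 0.0, 'opening': 0.9982060042667554}
scene seal 0.92 [177. 146.] [[521.0, -351.0, 22.0], [539.0, -333.0, 80.0], [546.0, -325.0, 113.0]]
scene seal_head 0.68 [181. 145.] [[520.0, -352.0, 22.0], [539.0, -333.0, 82.0], [546.0, -325.0, 114.0]]
scene dock 0.58 [363. 217.] [[465.0, 71.0, 4.0], [527.0, 129.0, 48.0], [555.0, 177.0, 64.0]]
scene rest 0.9 [196. 178.] [[484.0, -364.0, 5.0], [540.0, -294.0, 22.0], [568.0, -225.0, 24.0]]
scene stub 0.79 [208
[... 433 characters left out ...]
4.0], [540.0, -330.0, 113.0]]
side seal_head 0.84 [297. 299.] [[515.0, -357.0, 20.0], [523.0, -351.0, 84.0], [540.0, -331.0, 113.0]]
side dock 0.59 [168. 206.] [[445.0, 66.0, 1.0], [491.0, 92.0, 43.0], [549.0, 165.0, 63.0]]
side rest 0.7 [294. 298.] [[515.0, -357.0, 20.0], [523.0, -351.0, 85.0], [539.0, -331.0, 113.0]]
side stub 0.94 [259. 284.] [[493.0, -282.0, 15.0], [506.0, -272.0, 61.0], [531.0, -240.0, 73.0]]
side weight 0.9 [206. 242.] [[441.0, -56.0, 1.0], [516.0, -51.0, 17.0], [601.0, -28.0, 19.0]]
side bowl 0.74 [284. 183.] [[716.0, -9.0, 15.0], [781.0, 64.0, 42.0], [833.0, 110.0, 60.0]]
side nozzle 0.7 [326. 224.] [[752.0, -147.0, 3.0], [761.0, -138.0, 21.0], [772.0, -127.0, 53.0]]
```

View pics/both.png

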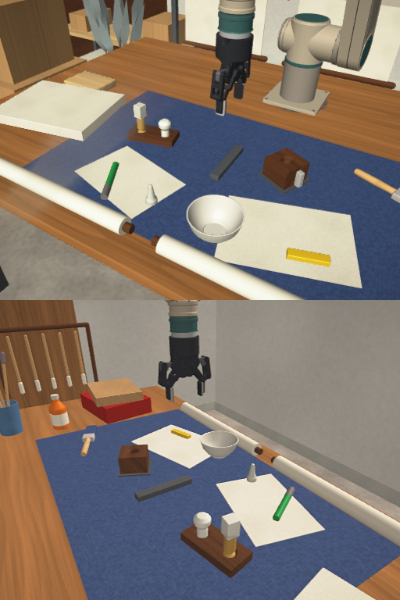

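Run:
```python
from h import *
for n in ["scene","side"]:
    p=shot(n); w=world(p,np.ones((384,512),bool))
    def rect(m,l):
        q=w[m]; print(n,l,len(q),[np.round(x,1) for x in cv2.minAreaRect(q[:,:2].astype(np.float32))],q.mean(0).round(1))
    s=(abs(w[:,0]-530)<50)&(abs(w[:,1]+340)<45)
    rect(s&(w[:,2]>109),"sealtop"); rect(s&(w[:,2]>75),"head")
    d=(abs(w[:,0]-505)<70)&(abs(w[:,1]-115)<75)
    rect(d&(abs(w[:,2]-62)<2.5),"docktop"); rect(d&(w[:,2]>10),"dockall")
```

```text
scene sealtop 83 [array([ 530.8, -339.3]), array([30.4, 30.4]), np.float64(78.5)] [ 532.4 -337.9  112.2]
scene head 283 [array([ 531.5, -338.5]), array([31.7, 32.9]), np.float64(82.3)] [ 536.  -334.9   97.9]
scene docktop 908 [array([499.6, 122.7]), array([87.1, 87.2]), np.float64(63.7)] [502.5 123.9  62.3]
scene dockall 2162 [array([504.4, 130.5]), array([105.2,  88.6]), np.float64(63.2)] [517.1 128.3  48. ]
side sealtop 242 [array([ 528.9, -342.3]), array([28.3, 27.7]), np.float64(85.3)] [ 528.  -343.5  111.7]
side head 642 [array([ 528.9, -342.7]), array([29.1, 28.7]), np.float64(83.4)] [ 525.  -347.7   99.7]
side docktop 542 [array([499.1, 120.8]), array([88.6, 84.6]), np.float64(64.2)] [497.7 117.5  62. ]
side dockall 1303 [array([499. , 120.6]), array([89. , 84.9]), np.float64(63.7)] [491.2 100.7  47. ]
```

The pictures show the seal (scene pixel ~[178,146]) standing in the rest's −y well. The stub is beside it, the dock is at ~[363,217], and the weight lies between them. The seal top measures z = 112 and the dock top z = 62, both as expected. Next I move over the seal for a wrist view.

Request:
{"fn": "play_rows", "kwargs": {"plan": [[8.5,[-3.5,-1.0,0],0],[8.5,[-7,-2,0],0],[8.5,[-10.5,-3,0],0],[8.5,[-14,-4,0],0],[8.5,[-17.5,-5,0],0],[8.5,[-21,-6,0],0],[8.5,[-24.5,-7,0],0],[8.5,[-28,-8,0],0],[8.5,[-31.5,-9,0],0],[8.5,[-34,-9.5,0],0],[8.5,[-34,-9.5,0],0],[8.5,[-34,-9.5,0],0]]}}

```text
clock: 2.0
eef_pos: [529.5, -341.4, 231.1]
eef_rot: [3.142, -0.0, 1.568]
ft_force: [-0.1, 0.6, -0.3]
opening: 0.997
grip_force: 0.0
```

Run:
```python
from h import *
p=shot("wrist"); save(p,"w1.png"); w=world(p,np.ones((384,512),bool))
print(p["st"]["eef_pos"],p["st"]["eef_rot"],np.round(p["T_tool_cam"],3).tolist())
s=(abs(w[:,0]-530)<45)&(abs(w[:,1]+340)<40)
for lo,hi in((107,118),(75,118)):
    q=w[s&(w[:,2]>lo)&(w[:,2]<hi)]
    if len(q): print(len(q),cv2.minAreaRect(q[:,:2].astype(np.float32)),q.mean(0),np.median(q[:,2]))
```

```text
[ 529.51444878 -341.41503788  231.14247839] [ 3.14152134e+00 -3.29112043e-04  1.56806603e+00] [[0.001, -0.957, -0.289, 74.353], [1.0, 0.001, 0.001, -0.621], [-0.001, -0.289, 0.957, -141.741], [0.0, 0.0, 0.0, 1.0]]
1044 ((529.6312255859375, -339.6279296875), (28.7637939453125, 28.085752487182617), 84.08625793457031) [ 529.59470671 -338.83696905  110.95852886] 111.04841254589174
1261 ((529.6312255859375, -339.6279296875), (28.7637939453125, 28.085752487182617), 84.08625793457031) [ 529.81500853 -336.60483381  107.6110796 ] 110.83990032408732
```

View pics/w1.png

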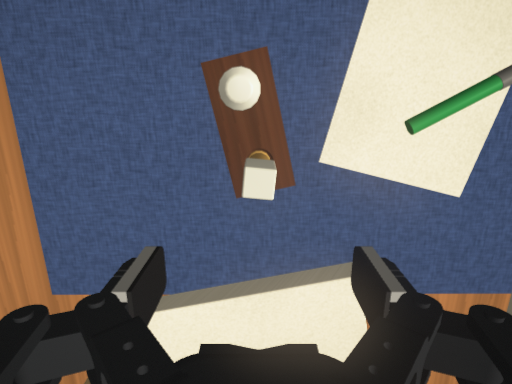

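The head (pixel ~[259,180]) is square to within about −6° in world yaw, centred at (529.6, −340) with its top at z ≈ 111. The stub (~[239,88]) lies well clear along tool x. I turn +6° about tool z, then descend and grip.

Request:
{"fn": "play_rows", "kwargs": {"plan": [[8.5,[0.1,0,1],3],[8.5,[0.1,0,3],6],[8.5,[0.1,0,5.5],6],[8.5,[0.1,0,8],6],[8.5,[0.1,0,10.5],6],[8.5,[0.1,0,12.5],6],[8.5,[0.1,0,14.5],6],[8.5,[0.1,0,15.5],6],[8.5,[0.1,0,15.9],6],[8.5,[0.1,0,15.9],6],[5,[0.1,0,15.9],6],[3.5,[0.1,0,15.9],6],[2,[0.1,0,15.9],6],[2,[0.1,0,15.9],6],[2,[0.1,0,15.9],6],[2,[0.1,0,15.9],6],[2,[0.1,0,15.9],6],[2,[0.1,0,15.9],6],[2,[0.1,0,15.9],6],[2,[0.1,0,15.9],6]]}}

```text
clock: 3.72
eef_pos: [530.3, -339.5, 73.4]
eef_rot: [3.141, 0.001, 1.466]
ft_force: [-1.2, 0.9, 5.2]
opening: 0.323
grip_force: 59.5
```

Request:
{"fn": "play_rows", "kwargs": {"plan": [[2,[0,0,-0.5],0],[2,[0,0,-1],0],[2,[0,0,-2],0],[2,[0,0,-3.5],0],[2,[0,0,-5.5],0],[2,[0,0,-8],0],[2,[0,0,-10.5],0],[2,[0,0,-13],0],[2,[0,0,-15],0],[2,[0,0,-15],0],[2,[0,0,-15],0]]}}

```text
clock: 4.63
eef_pos: [530.7, -339.5, 223.7]
eef_rot: [3.139, 0.002, 1.466]
ft_force: [-0.4, -0.3, -3.0]
opening: 0.324
grip_force: 59.5
```

Run:
```python
from h import *
s=get_state(); print(s["eef_pos"],s["eef_rot"],s["grip_force"],s["opening"],s["ft_force"])
p=shot("side"); save(p,"s2.png"); w=world(p,cut_out("seal",p)[0]["region"]); print(np.percentile(w,[3,50,97],axis=0).round(1))
p=shot("wrist"); save(p,"w2.png"); 
# seal in tool frame
z=p["z_map"]; r=cut_out("seal",p)
if r: w=world(p,r[0]["region"]); print(np.percentile(w,[3,50,97],axis=0).round(1))
# side dock top well fit
for n in("scene","side"):
    p=shot(n); g=cv2.cvtColor(p["pixels"],cv2.COLOR_RGB2GRAY); w=world(p,np.ones_like(g,bool))
    d=(abs(w[:,0]-499)<75)&(abs(w[:,1]-121)<75); q=w[d&(w[:,2]>63.5)]; print(n,len(q),q[:,2].max() if len(q) else 0)
    k=w[(w[:,0]>430)&(w[:,0]<560)&(w[:,1]<60)&(w[:,1]>-60)&(w[:,2]>10)]; print("weight",k.max(0))
a=cv2.imread("pics/w2.png");b=cv2.imread("pics/s2.png")
cv2.imwrite("pics/b2.png",cv2.resize(np.vstack([a,b]),(400,600)))
```

```text
[ 530.69287784 -339.52898828  223.65306438] [3.13901325e+00 1.57345682e-03 1.46607889e+00] 59.51234221458435 0.323512977651288 [-0.3706779  -0.33320932 -2.97772198]
[[ 515.4 -356.8  166.3]
 [ 525.1 -353.   223.7]
 [ 540.5 -336.   262.5]]
[[ 516.6 -349.6  166.7]
 [ 529.2 -328.2  257.3]
 [ 541.8 -323.5  259. ]]
scene 134 66.15603056653795
weight [559.93443494 -23.63845826  21.81882058]
side 20 64.20005673594561
weight [559.88354868 -27.42561823  20.75967031]
```

View pics/b2.png

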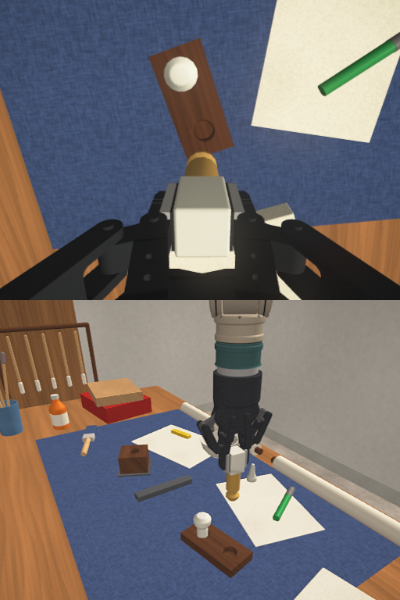

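The seal is held upright and the rest's well (~[203,130] in the top half) is empty. Now I move to a spot just short of the dock so the wrist camera can see the mouth.

Request:
{"fn": "play_rows", "kwargs": {"plan": [[2,[1,-0.2,0],0],[2,[3,-0.6,0],0],[2,[6,-1.25,0],0],[2,[9,-1.9,0],0],[2,[12,-2.5,0],0],[2,[15,-3.1,0],0],[2,[18,-3.75,0],0],[2,[21,-4.4,0],0],[2,[24,-5,0],0],[2,[27,-5.6,0],0],[2,[30,-6.3,0],0],[2,[33,-6.9,0],0],[2,[35.5,-7.4,0],0],[2,[37,-7.75,0],0],[2,[37.5,-7.8,0],0],[2,[37.5,-7.8,0],0],[2,[37.5,-7.8,0],0],[2,[37.5,-7.8,0],0]]}}

```text
clock: 6.43
eef_pos: [491.7, 41.4, 222.2]
eef_rot: [3.142, 0.0, 1.465]
ft_force: [-0.1, 0.7, -2.4]
opening: 0.323
grip_force: 59.4
```

Run:
```python
from h import *
p=shot("wrist"); save(p,"w3.png"); s=p["st"]; print(s["eef_pos"],s["eef_rot"],s["ft_force"])
m=np.ones((384,512),bool); z=p["z_map"]; w=world(p,m)
d=(abs(w[:,0]-499)<70)&(abs(w[:,1]-121)<70)
q=w[d&(abs(w[:,2]-62)<4)]; print(len(q),cv2.minAreaRect(q[:,:2].astype(np.float32)),np.median(q[:,2]))
# top-surface height map grid -> hole
H=np.zeros((140,140),np.uint8); C=np.zeros_like(H)
ij=np.round(q[:,:2]-[429,51]).astype(int); H[ij[:,0],ij[:,1]]=255
b=w[d&(w[:,2]<55)&(np.hypot(w[:,0]-499,w[:,1]-121)<25)]; print("in hole",len(b),b.mean(0) if len(b) else 0)
H=cv2.morphologyEx(H,cv2.MORPH_CLOSE,np.ones((5,5)))
cs,h=cv2.findContours(H,cv2.RETR_CCOMP,cv2.CHAIN_APPROX_NONE)
for c,hh in zip(cs,h[0]):
    if hh[3]>=0 and len(c)>15: (x,y),r=cv2.minEnclosingCircle(c); print("hole i=x",y+429,"y",x+51,r,cv2.contourArea(c))
for t in("dock_mouth","dock"):
    r=find_in(t,p); print(t,r[:2])
```

```text
[491.67245521  41.41619715 222.22740341] [3.14157276e+00 4.87983942e-04 1.46526208e+00] [-0.05369522  0.70880458 -2.4380095 ]
8295 ((499.3387145996094, 123.2999496459961), (84.13552856445312, 84.34900665283203), 63.99456024169922) 61.162208619776095
in hole 756 [499.45154862 124.01449093  25.69038946]
hole i=x 499.66666412353516 y 123.0 15.538580894470215 686.5
dock_mouth [{'location': [259.2, 82.0], 'score': 0.56}]
dock [{'location': [257.0, 82.2], 'score': 0.97}]
```

View pics/w3.png

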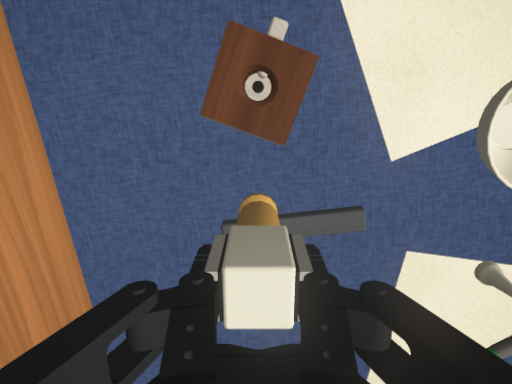

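The mouth is at ~[258,86] in this view, with the steel stop ring visible inside. Its world position is about (499.4, 123), and the dock top again measures ~62. I move above it and get the stop height from the depth pixels.

Run:
```python
from h import *
p=shot("wrist"); m=np.ones((384,512),bool); w=world(p,m)
r=np.hypot(w[:,0]-499.4,w[:,1]-123.2)
q=w[(r<15)&(w[:,2]<57)]; print(np.histogram(q[:,2],bins=np.arange(-2,60,2)))
```

```text
(array([  0,   0,   1,   4,   1,   2,   1,   5,   7,   3,  39, 350, 104,
        72,   7,   6,   5,   7,   7,   5,  22,  31,  22,  12,  10,   7,
        12,   9,   6,  31]), array([-2,  0,  2,  4,  6,  8, 10, 12, 14, 16, 18, 20, 22, 24, 26, 28, 30,
       32, 34, 36, 38, 40, 42, 44, 46, 48, 50, 52, 54, 56, 58]))
```

Request:
{"fn": "play_rows", "kwargs": {"plan": [[2,[1,0,0],0],[2,[3,0,0],0],[2,[5.5,-0.1,0],0],[2,[7.5,-0.1,0],0],[2,[8.2,-0.1,0.5],0],[2,[8.2,-0.1,2],0],[2,[8.2,-0.1,4],0],[2,[8.2,-0.1,6],0],[2,[8.2,-0.1,7.5],0],[2,[8.2,-0.1,8.2],0],[2,[8.2,-0.1,8.2],0],[2,[8.2,-0.1,8.2],0],[2,[8.2,-0.1,8.2],0]]}}

```text
clock: 7.72
eef_pos: [500.3, 123.8, 141.4]
eef_rot: [3.14, -0.0, 1.466]
ft_force: [-0.4, -0.9, -3.2]
opening: 0.32
grip_force: 59.4
```

Run:
```python
from h import *
s=get_state(); print(s["eef_pos"],s["eef_rot"],s["ft_force"])
p=shot("side"); save(p,"s4.png"); q=shot("scene"); save(q,"c4.png"); v=shot("wrist"); save(v,"w4.png")
for n,k in(("side",p),("scene",q)):
    r=cut_out("seal",k); w=world(k,r[0]["region"]) 
    for lo,hi in((66,72),(80,115),(125,180)):
        t=w[(w[:,2]>lo)&(w[:,2]<hi)]; print(n,lo,len(t),t.mean(0).round(1) if len(t) else 0, t.min(0).round(1) if len(t) else 0,t.max(0).round(1) if len(t) else 0)
def crop(f,x,y): return cv2.resize(cv2.imread("pics/"+f)[y-50:y+50,x-65:x+65],(520,400))
c=np.vstack([crop("s4.png",168,200),crop("c4.png",363,205)]); cv2.imwrite("pics/b4.png",cv2.resize(c,(390,600)))
```

```text
[500.25760271 123.78102836 141.40186185] [ 3.13959915e+00 -4.14679426e-04  1.46583480e+00] [-0.39033741 -0.94258416 -3.24312184]
side 66 0 0 0 0
side 80 128 [497.  113.1  98. ] [486.1 106.1  80. ] [512.2 128.1 114.9]
side 125 281 [497.6 109.4 155.8] [483.6 103.1 125.2] [513.7 130.  180. ]
scene 66 0 0 0 0
scene 80 146 [509.2 125.2  97.9] [497.3 113.3  80.1] [515.1 135.1 115. ]
scene 125 153 [507.  132.3 148.9] [488.  113.4 125.1] [517.6 138.1 179.8]
```

View pics/b4.png

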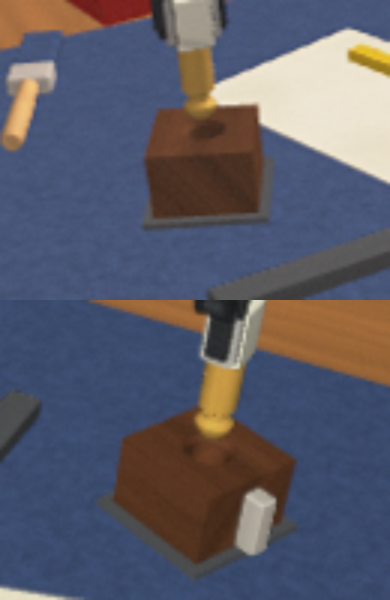

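The foot hangs just above the mouth and looks roughly centred in both views. A quick circle fit of the shank against the dock in the same cameras will confirm it.

Run:
```python
from h import *
from scipy.optimize import least_squares
for n,c0 in(("side",(499.1,120.8)),("scene",(499.6,122.7))):
    k=shot(n); w=world(k,cut_out("seal",k)[0]["region"])
    for lo,hi in((84,100),(100,116)):
        q=w[(w[:,2]>lo)&(w[:,2]<hi)]
        f=least_squares(lambda c:np.hypot(q[:,0]-c[0],q[:,1]-c[1])-13,c0,loss="soft_l1"); print(n,lo,f.x.round(1),(f.x-c0).round(1),len(q))
print([get_state()["eef_pos"].round(1) for _ in range(2)])
```

```text
side 84 [500.8 124.5] [1.7 3.7] 48
side 100 [499.3 121.7] [0.2 0.9] 64
scene 84 [495.9 123.2] [-3.7  0.5] 68
scene 100 [498.9 123. ] [-0.7  0.3] 84
[array([499.3, 123.8, 140.6]), array([499.3, 123.8, 140.6])]
```

Request:
{"fn": "play_rows", "kwargs": {"plan": [[2,[-0.06,0,0.2],0],[2,[-0.06,0,0.5],0],[2,[-0.06,0,0.8],0],[2,[-0.06,0,1.0],0],[2,[-0.06,0,1.2],0],[2,[-0.06,0,1.4],0],[2,[-0.06,0,1.6],0],[2,[-0.06,0,1.7],0],[2,[-0.06,0,1.8],0],[2,[-0.06,0,1.9],0],[2,[-0.06,0,2.0],0],[2,[-0.06,0,2.1],0],[2,[-0.06,0,2.1],0],[2,[-0.06,0,2.1],0]]}}

```text
clock: 9.33
eef_pos: [499.2, 123.1, 119.3]
eef_rot: [3.142, 0.0, 1.466]
ft_force: [0.5, -0.0, -2.9]
opening: 0.313
grip_force: 59.4
```

Free entry: the foot is 8 mm inside the well with no contact force. I continue slowly.

Request:
{"fn": "play_rows", "kwargs": {"plan": [[2,[0,0,0.15],0],[2,[0,0,0.3],0],[2,[0,0,0.45],0],[2,[0,0,0.6],0],[2,[0,0,0.75],0],[2,[0,0,0.9],0],[2,[0,0,1.0],0],[2,[0,0,1.1],0],[2,[0,0,1.2],0],[2,[0,0,1.2],0],[2,[0,0,1.2],0]]}}

```text
clock: 10.25
eef_pos: [499.1, 123.2, 107.3]
eef_rot: [-3.142, -0.0, 1.466]
ft_force: [-0.5, -0.8, -2.8]
opening: 0.319
grip_force: 59.4
```

Request:
{"fn": "play_rows", "kwargs": {"plan": [[2,[0,0,0.05],0],[2,[0,0,0.1],0],[2,[0,0,0.15],0],[2,[0,0,0.2],0],[2,[0,0,0.25],0],[2,[0,0,0.3],0],[2,[0,0,0.35],0],[2,[0,0,0.4],0],[2,[0,0,0.45],0],[2,[0,0,0.5],0],[2,[0,0,0.5],0]]}}

```text
clock: 11.17
eef_pos: [499.3, 122.9, 102.5]
eef_rot: [3.141, 0.001, 1.466]
ft_force: [0.1, -1.4, -0.8]
opening: 0.321
grip_force: 59.7
```

Request:
{"fn": "play_rows", "kwargs": {"plan": [[2,[0,0,0.05],0],[2,[0,0,0.1],0],[2,[0,0,0.15],0],[2,[0,0,0.2],0],[2,[0,0,0.25],0],[2,[0,0,0.3],0],[2,[0,0,0.3],0]]}}

```text
clock: 11.75
eef_pos: [499.2, 123.0, 99.1]
eef_rot: [3.141, 0.0, 1.466]
ft_force: [0.9, -2.1, -1.9]
opening: 0.318
grip_force: 59.6
```

Request:
{"fn": "play_rows", "kwargs": {"plan": [[2,[0,0,0.05],0],[2,[0,0,0.1],0],[2,[0,0,0.15],0],[2,[0,0,0.2],0],[2,[0,0,0.2],0]]}}

```text
clock: 12.17
eef_pos: [499.1, 123.1, 97.2]
eef_rot: [-3.142, 0.0, 1.466]
ft_force: [0.1, -2.3, -1.2]
opening: 0.319
grip_force: 59.8
```

Request:
{"fn": "play_rows", "kwargs": {"plan": [[2,[0,0,0.05],0],[2,[0,0,0.1],0],[2,[0,0,0.15],0],[2,[0,0,0.2],0],[2,[0,0,0.2],0]]}}

```text
clock: 12.58
eef_pos: [499.1, 123.1, 95.1]
eef_rot: [-3.142, 0.0, 1.466]
ft_force: [0.7, -2.4, -1.8]
opening: 0.316
grip_force: 59.8
```

Request:
{"fn": "play_rows", "kwargs": {"plan": [[2,[0,0,0.05],0],[2,[0,0,0.1],0],[2,[0,0,0.15],0],[2,[0,0,0.2],0],[2,[0,0,0.2],0]]}}

```text
clock: 13.0
eef_pos: [499.0, 123.2, 93.0]
eef_rot: [-3.141, -0.0, 1.466]
ft_force: [0.8, -1.5, -2.3]
opening: 0.321
grip_force: 59.7
```

Request:
{"fn": "play_rows", "kwargs": {"plan": [[2,[0,0,0.05],0],[2,[0,0,0.1],0],[2,[0,0,0.15],0],[2,[0,0,0.15],0]]}}

```text
clock: 13.33
eef_pos: [499.1, 123.2, 91.6]
eef_rot: [-3.141, -0.0, 1.466]
ft_force: [0.7, -2.0, -3.0]
opening: 0.32
grip_force: 59.5
```

Request:
{"fn": "play_rows", "kwargs": {"plan": [[2,[0,0,0.03],0],[2,[0,0,0.06],0],[2,[0,0,0.1],0],[2,[0,0,0.1],0]]}}

```text
clock: 13.67
eef_pos: [499.1, 123.2, 90.7]
eef_rot: [-3.141, -0.0, 1.466]
ft_force: [0.8, -1.2, -2.5]
opening: 0.32
grip_force: 59.5
```

Request:
{"fn": "play_rows", "kwargs": {"plan": [[2,[0,0,0.03],0],[2,[0,0,0.06],0],[2,[0,0,0.1],0],[2,[0,0,0.1],0]]}}

```text
clock: 14.0
eef_pos: [499.1, 123.2, 89.7]
eef_rot: [-3.142, -0.0, 1.466]
ft_force: [0.5, -0.8, -3.2]
opening: 0.325
grip_force: 59.5
```

Request:
{"fn": "play_rows", "kwargs": {"plan": [[2,[0,0,0.03],0],[2,[0,0,0.06],0],[2,[0,0,0.1],0],[2,[0,0,0.1],0]]}}

```text
clock: 14.33
eef_pos: [499.1, 123.2, 88.7]
eef_rot: [-3.142, -0.0, 1.466]
ft_force: [0.6, -0.9, -3.6]
opening: 0.321
grip_force: 59.5
```

Request:
{"fn": "play_rows", "kwargs": {"plan": [[2,[0,0,0.03],0],[2,[0,0,0.06],0],[2,[0,0,0.1],0],[2,[0,0,0.1],0]]}}

```text
clock: 14.67
eef_pos: [499.2, 123.3, 87.9]
eef_rot: [-3.142, -0.0, 1.466]
ft_force: [0.7, -0.8, -1.8]
opening: 0.321
grip_force: 59.6
```

Run:
```python
from h import *
s=get_state(); print(s["eef_pos"],s["ft_force"])
for n in("side","scene"):
    k=shot(n); w=world(k,cut_out("seal",k)[0]["region"]); q=w[w[:,2]<160]; print(n,np.percentile(q[:,2],[1,50,97,99.5]))
```

```text
[499.15151699 123.32897943  87.85072326] [ 0.66331637 -0.76431011 -1.77620472]
side [ 28.59368234 100.09576671 127.09750267 127.6085442 ]
scene [ 57.83263248  80.33529207 126.73903974 127.47094741]
```

Request:
{"fn": "play_rows", "kwargs": {"plan": [[2,[0,0,0.03],0],[2,[0,0,0.06],0],[2,[0,0,0.06],0]]}}

```text
clock: 15.12
eef_pos: [499.2, 123.3, 87.3]
eef_rot: [3.142, -0.0, 1.466]
ft_force: [-0.6, 1.0, -1.5]
opening: 0.324
grip_force: 59.8
```

Request:
{"fn": "play_rows", "kwargs": {"plan": [[2,[0,0,0.03],0],[2,[0,0,0.05],0],[2,[0,0,0.05],0]]}}

```text
clock: 15.37
eef_pos: [499.2, 123.3, 87.3]
eef_rot: [3.142, -0.0, 1.466]
ft_force: [-2.5, 0.2, 3.9]
opening: 0.319
grip_force: 60.2
```

Request:
{"fn": "play_rows", "kwargs": {"plan": [[2,[0,0,0.03],0],[2,[0,0,0.03],0],[2,[0,0,0.03],0]]}}

```text
clock: 15.62
eef_pos: [499.2, 123.3, 87.2]
eef_rot: [3.141, -0.0, 1.466]
ft_force: [-2.9, -1.2, 6.4]
opening: 0.319
grip_force: 60.6
```

The rigid stop is felt at TCP z 87.2, which matches the predicted ~87, with about 9 N of contact. I let go.

Request:
{"fn": "play_rows", "kwargs": {"plan": [[3.2,[0,0,0],0],[4.5,[0,0,0],0],[6,[0,0,0],0],[7,[0,0,0],0],[7,[0,0,0],0],[7,[0,0,-0.5],0],[7,[0,0,-1.5],0],[7,[0,0,-3],0],[7,[0,0,-5],0],[7,[0,0,-7.5],0],[7,[0,0,-10],0],[7,[0,0,-12],0],[7,[0,0,-12],0],[7,[0,0,-12],0]]}}

```text
clock: 16.78
eef_pos: [500.6, 123.3, 208.7]
eef_rot: [3.137, -0.001, 1.466]
ft_force: [0.4, 0.3, 0.5]
opening: 0.82
grip_force: 0.0
```

Run:
```python
from h import *
s=get_state(); print(s["eef_pos"],s["ft_force"],s["opening"],s["grip_force"])
for n in("side","scene","wrist"):
    k=shot(n); save(k,n+"5.png"); w=world(k,np.ones((384,512),bool))
    q=w[(np.hypot(w[:,0]-499,w[:,1]-122)<25)&(w[:,2]>118)&(w[:,2]<140)]
    if len(q): print(n,len(q),cv2.minAreaRect(q[:,:2].astype(np.float32)),np.percentile(q[:,2],[50,90,99]))
a=cv2.imread("pics/side5.png")[100:292,60:316];b=cv2.imread("pics/wrist5.png")
cv2.imwrite("pics/b5.png",cv2.resize(np.vstack([cv2.resize(a,(512,384)),b]),(400,600)))
```

```text
[500.60079142 123.33577652 208.74664123] [0.39300377 0.28631958 0.46551572] 0.820371623683065 0.0
side 95 ((497.189697265625, 119.44934844970703), (29.102737426757812, 26.39056396484375), 82.28950500488281) [125.03213982 126.75821194 127.60551851]
scene 160 ((499.3777770996094, 122.59761047363281), (29.09695053100586, 31.010910034179688), 83.89712524414062) [125.4176177  127.01169805 127.93017553]
wrist 1411 ((498.60260009765625, 123.64105224609375), (27.860383987426758, 27.968915939331055), 84.33832550048828) [124.88488352 125.78821398 126.43313101]
```

View pics/b5.png

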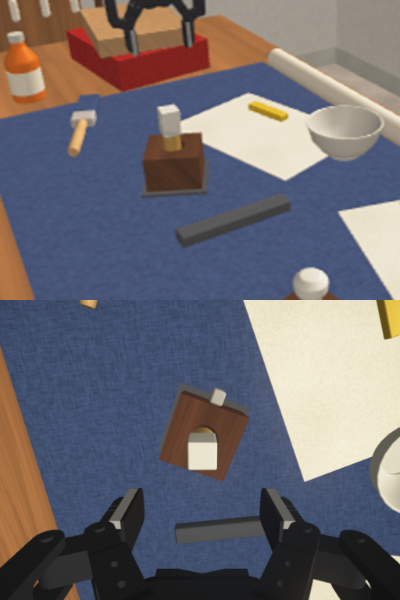

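The seal stands upright in the dock (wrist view ~[258,195], side view ~[216,178] before scaling). It is centred, with its top at z ≈ 126, which matches the stop height plus 104 mm. The gripper is clear and the other things are where they were, so I hand the job in.

```bash
python3 -c "
from station import *
print(finish_job())"
```

```text
the job is handed in; nothing more can be done
None
```

I moved the seal from the rest to the locking dock and pressed it to the rigid stop with about 9 N. Then I let go and handed the job in at about 17 s. It stands upright and centred at the height expected for fully home, but the ball and pad were never read directly and no verdict came back.

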